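# Click the coffee-pod rack's stop into its notch and lock it

## Task

Without gripping or lifting anything, push the grey sliding stop of the coffee-pod rack along its rail towards the pods with the fingertips until it clicks into the notch at the blue tab, and no further: the pods in the rack must not be shifted. Then press the red pin on the stop all the way down to lock it. Leave the other things on the worktop where they are.

Things in the scene. Friction and masses are not known exactly. Their poses are not given: they have to be found in the camera images.
- rack: Fixed wooden pod rack, 124 (x) x 400 (y) mm, board top at 14 mm; origin at the centre of its underside. +y: towards the pods, the way the stop is pushed; +x: away from the robot. Aluminium rail along y at x = -45 mm, top at 26 mm, with end blocks (top 34 mm); far lip at x = +56 mm, top 32 mm; end wall (top 40 mm) at the pods' end, the other end open. Heights are above the worktop.
- notch_mark (a point): Top front of the blue tab (10 mm wide along y) on the rack's front edge, 22 mm above the worktop; axes as the rack's. The tab's place along the rack varies; the notch is level with it.
- stop_index (a point): White index line on the stop's front (-x) face, 30 mm up; axes as the rack's. In the notch when its rack-y equals notch_mark's. From about 10 mm before that a sprung pawl climbs a cam: the push rises from under 1 to some 4-5 N; past the crest (5 mm before) it drops as the stop snaps forward into the notch by itself. Then a steeper cam resists up to 15-20 N; a harder push climbs it: too far.
- push_face (a point): Centre of the flat face to push in rack +y: the -y face of the stop's grey cross plate, 76 mm wide in rack x, from 16 to 56 mm above the worktop, 12 mm thick. The point is at rack x = +8 mm, 40 mm up, 23 mm behind (-y of) stop_index. With the stop in the notch the plate's other face is about 11 mm short of the nearest pod.
- stop (a joint): Travel of the stop along the rail in m, growing towards the pods; 0 is its far end (index at rack y = -145 mm). It stays where it is left (friction under 1 N).
- pin_top (a point): Centre of the top of the red lock pin (round cap, 24 mm across) that stands on the stop's carriage: 74 mm above the worktop when up, 66 mm when fully down. It moves with the stop. The carriage's and plate's top is 56 mm above the worktop.
- lock_pin (a joint): Travel of the red pin in m: 0 up, 0.008 fully down. Pressing takes about 4 N; it stays where it is left.
- pod_0: coffee pod standing in the rack, 51 mm across, 45 mm high; origin at the centre of its underside. Red-brown lid. Pods stand in a row along rack y beyond the notch, in any order of colour.
- pod_1: coffee pod standing in the rack, 51 mm across, 45 mm high; origin at the centre of its underside. Violet lid.
- pod_2: coffee pod standing in the rack, 51 mm across, 45 mm high; origin at the centre of its underside. Green lid.
- mug_blue: Light blue mug, 85 mm across and 96 mm high, a bystander at the left; origin near the centre of its underside.
- jar_red: Glass herb jar with red contents and wooden lid, 47 mm across, 87 mm high, a bystander at the right; origin at the centre of its underside.
- pod_spare: White coffee pod upside down, 51 mm across, 44 mm high, a bystander on the worktop at the right; origin at the centre of its underside.
There are look-alikes about, which are no part of the job. What is shaped like the pod_2 but yellow is not meant. What is shaped like the pod_0 but orange is not meant.

How it is judged:
On the way, in this order (a step that is already met when the one before it is completed fails the run):
1. the stop rests in the notch, the pin still up (y of stop_index in the frame of notch_mark between -0.003 and 0.003 m and velocity of joint stop between -0.01 and 0.01 m/s and value of joint lock_pin below 0.003 m), for 0.2 s.
2. the pin is pressed down with the stop in the notch (y of stop_index in the frame of notch_mark between -0.003 and 0.003 m and velocity of joint stop between -0.01 and 0.01 m/s and value of joint lock_pin above 0.006 m), for 0.2 s.
At the end, for the whole second after the job is handed in: The stop's index is within 3 mm of the blue tab's centre along the rail and at rest, the red pin is at least 6 mm down, the pods in the rack are within 8 mm and the other loose things within 12 mm of where they stood (all of step 2 and not (distance of pod_0 from where it was at the start of the episode above 0.008 m) and not (distance of pod_1 from where it was at the start of the episode above 0.008 m) and not (distance of pod_2 from where it was at the start of the episode above 0.008 m) and not (distance of mug_blue from where it was at the start of the episode above 0.012 m) and not (distance of jar_red from where it was at the start of the episode above 0.012 m) and not (distance of pod_spare from where it was at the start of the episode above 0.012 m) and linear speed of each of pod_0, pod_1, pod_2 below 0.02 m/s); the robot touches nothing.
It fails at once if the stop is pushed more than 8 mm past the notch (y of stop_index in the frame of notch_mark above 0.008 m).
It fails at once if the pin is pressed (over 4 mm) before the stop is in the notch (value of joint lock_pin above 0.004 m and (y of stop_index in the frame of notch_mark below -0.0045 m or y of stop_index in the frame of notch_mark above 0.0045 m)).
It fails at once if the stop's plate, carriage or pin is taken between the fingers ((x of the grasp point in the frame of stop_index between 0.03 and 0.113 m and y of the grasp point in the frame of stop_index between -0.025 and -0.009 m and z of the grasp point in the frame of stop_index below 0.022 m) or (x of the grasp point in the frame of stop_index between -0.002 and 0.038 m and y of the grasp point in the frame of stop_index between -0.025 and 0.025 m and z of the grasp point in the frame of stop_index below 0.034 m)).
It fails at once if a pod in the rack is shifted over 8 mm or lifted (distance of any of pod_0, pod_1, pod_2 from where it was at the start of the episode above 0.008 m).
It fails at once if a bystander is shifted over 12 mm or lifted (distance of any of mug_blue, jar_red, pod_spare from where it was at the start of the episode above 0.012 m).
It also fails if it takes over 64 s, if anything falls off the work surface, if the arm or the gripper's body presses on something with over 40 N, if the wrist force passes 120 N, or if a joint passes its speed limit or range.

## Robot

A 6-joint arm with a two-finger parallel gripper is mounted at the origin on a cart in front of the work surface, level with it; the furniture and walls round the work are solid. World frame = base frame: x ahead of the robot, y to its left, z up, the work surface at z = 0. Lengths are in m, angles in rad, forces in N, time in s.
With the tool pointing down it reaches from about 0.3 to 0.95 m from the base axis. Payload 3.1 kg.
Tool frame: the origin (TCP) lies at the very end of the fingers, on their centre line; the grasp point (between the pads) lies arm.hold_point_z behind it (arm.hold_point_z is the distance from the TCP to the grasp point, in m); z points along the fingers, y is the line along which they close (so a half turn about z gives the same grasp; the last joint's range is limited). The gripper opens to 85 mm and grips with 20 to 120 N. Pads are 22 mm wide; open, the fingers measure 114 mm over their backs; the gripper's body (76 mm by 85 mm) begins 54 mm behind the grasp point. The pads swing forward as they close: fully open they stand 13 mm farther back than shut.
Start: joints at [-1.268, 0.308, 1.634, -0, 1.2, -0.07], TCP at [0.228, -0.582, 0.231] pointing down, gripper open.
Joint ranges: [-3.06, 3.06], [-0.79, 1.96], [0.05, 2.63], [-1.19, 4.34], [0.05, 2.64], [-2.94, 2.94]. Speed limits (rad/s): [2.79, 2.79, 3.14, 3.14, 3.14, 3.14].

## Interface

Orientations are given as [roll, pitch, yaw] about the fixed x, y, z axes, in that order (R = Rz(yaw) Ry(pitch) Rx(roll)).
In Python, from workcell import arm, vision gives the robot as it stands.
- The arm moves only by the tool carry_out, never from a script. Its argument "steps" is a list that holds one entry, the list of rows, each a list of 5 numbers: the finger opening in cm, from 0 to 8.54, then the shift along the tool's x, y, z in cm, then the turn about the tool's z in degrees. A call has 1 to 10 rows; each row shifts and turns the commanded pose from where the row before left it, along the tool's axes as they then stand; what a row does not reach is not made up. A row lasts 1/10 s, in which the tool goes at most 50 mm and 8.59 degrees, less where a joint would pass 70% of its speed; a pose out of reach is approached as far as the arm can. A call is refused whole if a number of a shift passes 5 or a number of a turn 8.59, either way. A call with a gripper value outside its range is refused whole. The fingers move at their own pace and stop on an object; "force" is the grip in N (left out, the last holds). Time passes only in rows, so rows that do not move let the fingers close. It gives the time, the measured TCP pose, the force, the opening and the grip force at its end, in the units of the state.
- arm.read_state(): the state, without advancing time (a new reading comes with each control period).
- vision.read_camera(name): name is "scene" or "top" or "wrist"; returns a dict with "pixels" (480x640x3 uint8, red, green, blue), "fx", "fy", "cx", "cy" (pixels), "pose" (4x4, takes a point from camera to world coordinates); the wrist camera has in their place "mount" (4x4, takes a point from camera to tool coordinates, whose origin is the TCP and whose axes are the flange's). Camera axes: x right, y down, z forward; pixel columns grow to the right and rows downward; lengths in m; the calibration is good to about 2 mm. A picture is of the moment at which its call begins: read the wrist's pose just before it. There is no depth.
- arm.close_job(): hands the job in; it is judged then, once.
The state is a dict: "t": time; "joint_pos": joint angles; "joint_velocities": joint speeds; "effort": joint torques, N m; "tool_pos": TCP position; "eef_rot": TCP orientation; "force": force on the tool from outside, world axes, zero at the start; "ft_torque": the same for the moment, N m; "width": finger opening in m; "grip_force": force on a finger pad.
Only numpy, scipy, OpenCV 4.12 (cv2) and the standard library are available. Lean on these libraries where they do the work, as an engineer would, in place of code of your own. Each camera call takes 0.05 s, during which the arm holds its last target. There are 200 camera calls.

## Working session

There is one attempt and no reset: what is moved stays moved. The work goes in short steps, Python scripts to look and compute and a tool call to move; the robot and the scene stay as the last step left them, time stands still between calls to the robot, and variables do not carry over. Pictures are saved under pics/ and viewed, at most 10 in all, crops included, and the job is handed in when it is done.

Besides the shell and the picture viewer there is one more tool, called after ">>>" in YAML: its name, and indented under it one key for each argument. carry_out: Moves the arm, as the interface text tells. Its arguments: {"type":"object","properties":{"steps":{"type":"array"},"force":{"type":"number"}},"required":["steps"]}

```bash
mkdir -p pics
python3 - <<'E'
from workcell import arm, vision
import cv2, numpy as np
s=arm.read_state(); print(s, arm.hold_point_z)
for n in("scene","top"):
    c=vision.read_camera(n); cv2.imwrite(f"pics/{n}0.png",c["pixels"][:,:,::-1]); print(n,c["fx"],c["cx"],c["cy"],np.round(c["pose"],4).tolist())
E
```

```text
{'t': 0.0, 'joint_pos': array([-1.26771706e+00,  3.09016894e-01,  1.63520745e+00, -3.79532544e-06,
        1.19970498e+00, -6.96829428e-02]), 'joint_velocities': array([ 0.00252638, -0.00040812,  0.00171158, -0.00037755,  0.00070896,
       -0.00131875]), 'effort': array([ 6.22873140e-04, -4.15249264e+01, -2.76662904e+01, -9.25860604e-05,
        1.01565145e-02, -9.47073119e-06]), 'tool_pos': array([ 0.22735198, -0.58128571,  0.23002973]), 'eef_rot': array([-3.13926140e+00, -1.59169254e-04,  3.72763400e-01]), 'force': array([-0.7381336 , -0.8233041 ,  0.54742469]), 'ft_torque': array([-0.01073092, -0.02124981, -0.04633395]), 'grip_force': 0.0, 'width': 0.08554791533122813} 0.0187
scene 459.42154410164625 318.42879899945524 238.01693491770047 [[-0.9751, -0.1758, 0.1349, 0.355], [-0.2213, 0.738, -0.6375, 0.689], [0.0125, -0.6515, -0.7585, 0.9187], [0.0, 0.0, 0.0, 1.0]]
top 592.4562650350945 316.0755419038556 242.750739378196 [[0.0032, -0.9826, 0.1855, 0.202], [-1.0, -0.0048, -0.0085, 0.0007], [0.0092, -0.1854, -0.9826, 1.7932], [0.0, 0.0, 0.0, 1.0]]
```

View pics/scene0.png

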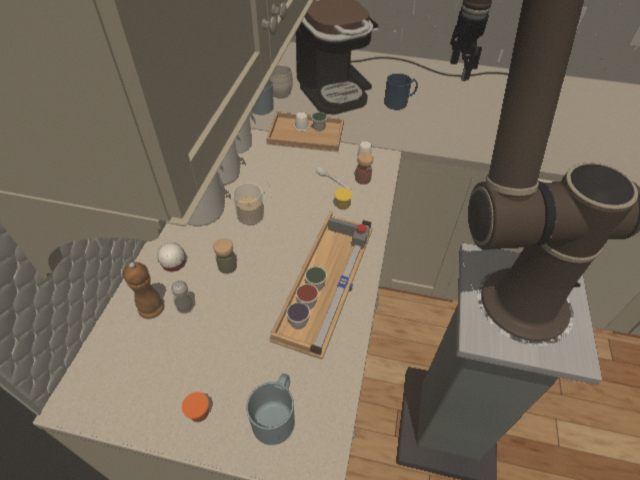

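View pics/top0.png

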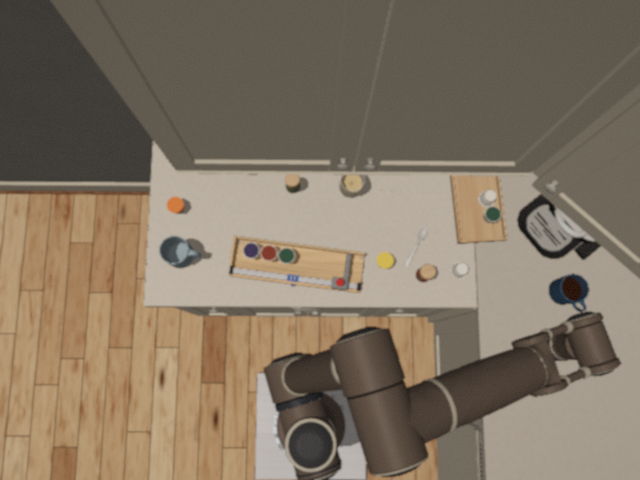

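The stop is at top-image (342,275) and its red pin at (340,283). Violet, red-brown and green pods are at (251,250), (268,252) and (287,255). Look-alikes:
- **Yellow pod:** (385,260).
- **Orange pod:** (176,205).
- **Jar:** (427,272).
- **Blue candidates:** a mark on the rail at (292,278), and the front-edge tab at about (294,284).

Next I'll crop in closer.

Run:
```python
import cv2,numpy as np
a=cv2.imread("pics/top0.png")[225:300,222:372]; a=cv2.resize(a,None,fx=5.3,fy=4,interpolation=cv2.INTER_CUBIC) if 0 else cv2.resize(a,(750,375),interpolation=cv2.INTER_CUBIC)
b=cv2.imread("pics/scene0.png")[210:355,270:380]; 
cv2.imwrite("pics/c1.png",a); cv2.imwrite("pics/c2.png",cv2.resize(b,(440,580),interpolation=cv2.INTER_CUBIC))
```

```text
(no output)
```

View pics/c1.png

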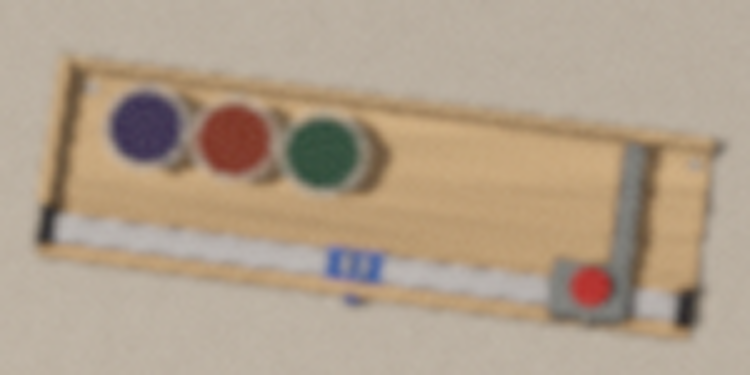

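View pics/c2.png

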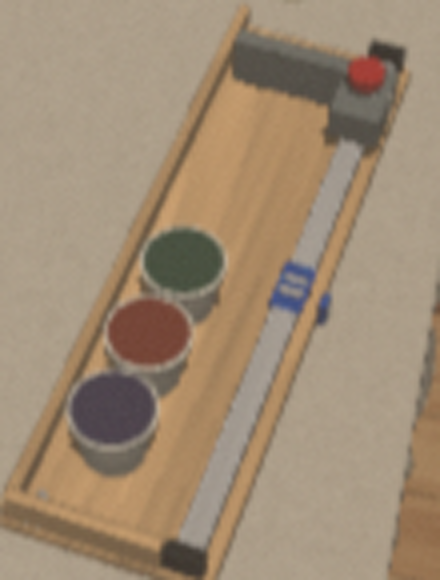

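```bash
cat > h.py <<'E'
import numpy as np
def ray(c,T,u,v,z):
    d=T[:3,:3]@np.array([(u-c["cx"])/c["fx"],(v-c["cy"])/c["fy"],1]); o=T[:3,3]
    return o+d*(z-o[2])/d[2]
E
python3 - <<'E'
from workcell import vision,arm
from h import *
c=vision.read_camera("top");T=np.array(c["pose"])
P={k:ray(c,T,222+u/5,225+v/5,z) for k,(u,v,z) in dict(tab=(354,298,.022),pin=(592,287,.074),lipL=(64,60,.032),lipR=(720,143,.032),ebL=(46,224,.034),ebR=(686,308,.034),plateFar=(650,147,.056),plateNear=(630,318,.056),green=(323,153,.059),jar=((427-222)*5,(269-225)*5,.087),yel=((385-222)*5,(260-225)*5,.045)).items()}
for k,p in P.items(): print(k,p.round(4))
d=P["lipL"]-P["lipR"];d2=P["ebL"]-P["ebR"];print(np.degrees(np.arctan2(d[1],d[0])),np.linalg.norm(d),np.degrees(np.arctan2(d2[1],d2[0])),np.linalg.norm(d2))
c=vision.read_camera("scene");T=np.array(c["pose"])
Q={k:ray(c,T,270+u/4,210+v/4,z) for k,(u,v,z) in dict(tab=(323,300,.022),pin=(367,70,.074),lipR=(246,10,.032),lipL=(8,488,.032),ebR=(388,50,.034),ebL=(185,555,.034)).items()}
for k,p in Q.items(): print(k,p.round(4), (p-P[k]).round(4))
d=Q["lipL"]-Q["lipR"];d2=Q["ebL"]-Q["ebR"];print(np.degrees(np.arctan2(d[1],d[0])),np.degrees(np.arctan2(d2[1],d2[0])))
E
```

```text
tab [0.4081 0.0549 0.022 ]
pin [ 0.4091 -0.0855  0.074 ]
lipL [0.5509 0.2316 0.032 ]
lipR [ 0.5018 -0.1653  0.032 ]
ebL [0.4504 0.2392 0.034 ]
ebR [ 0.4016 -0.1435  0.034 ]
plateFar [ 0.4951 -0.1213  0.056 ]
plateNear [ 0.3931 -0.1087  0.056 ]
green [0.4901 0.073  0.059 ]
jar [ 0.4478 -0.3373  0.087 ]
yel [ 0.4805 -0.2206  0.045 ]
82.94867809646401 0.39985232417392885 82.72752064441363 0.38583936086453213
tab [0.4076 0.0606 0.022 ] [-0.0006  0.0058  0.    ]
pin [ 0.4085 -0.0793  0.074 ] [-0.0007  0.0062 -0.    ]
lipR [ 0.4986 -0.152   0.032 ] [-0.0032  0.0132  0.    ]
lipL [0.5511 0.2281 0.032 ] [ 0.0001 -0.0035  0.    ]
ebR [ 0.4004 -0.1363  0.034 ] [-0.0012  0.0072 -0.    ]
ebL [0.4489 0.2459 0.034 ] [-0.0016  0.0067 -0.    ]
82.1419456514009 82.77664347615917
```

Both cameras put the rack's +y axis at about 82.8° and the travel at about 139 mm. The target is the blue tab on the front edge at crop (354,298), not the label on the rail. I'll align the tool with the rack (tool x = rack +y, tool y = rack +x), shut the fingers, and go above the place behind the plate.

>>> carry_out:
  steps:
    - [[0,0,0,0,-7.7],[0,0,0,0,-7.7],[0,0,0,0,-7.7],[0,0,0,0,-7.7],[0,0,0,0,-7.7],[0,0,0,0,-7.7],[0,0,0,0,-7.7],[0,0,0,0,-7.5],[0,0,0,0,0]]
  force: 40

```text
t: 1.1
tool_pos: [0.2276, -0.5819, 0.231]
eef_rot: [-3.141, -0.001, 1.444]
force: [0.7, -0.0, 0.1]
width: -0.0001
grip_force: 0.0
```

>>> carry_out:
  steps:
    - [[0,4,1.5,0,0],[0,4,1.5,0,0],[0,4,1.5,0,0],[0,4,1.5,0,0],[0,4,1.5,0,0],[0,4,1.5,0,0],[0,4,1.5,0,0],[0,4,1.5,0,0],[0,4,1.5,0,0],[0,0,0,0,0]]

```text
t: 2.1
tool_pos: [0.4084, -0.2378, 0.2312]
eef_rot: [3.141, -0.002, 1.447]
force: [-0.0, -0.3, 0.5]
width: -0.0001
grip_force: 0.0
```

>>> carry_out:
  steps:
    - [[0,3.3,1.1,0,0],[0,3.3,1.1,0,0],[0,3.3,1.1,0,0],[0,0,0,3,0],[0,0,0,3,0],[0,0,0,0,0]]

```text
t: 2.7
tool_pos: [0.4485, -0.1468, 0.1674]
eef_rot: [-3.133, -0.002, 1.443]
force: [-0.8, 0.1, -0.8]
width: -0.0004
grip_force: 0.0
```

Run:
```python
from workcell import arm, vision
import cv2, numpy as np
s=arm.read_state(); c=vision.read_camera("wrist"); cv2.imwrite("pics/w1.png",c["pixels"][:,:,::-1]); print(s["tool_pos"],s["eef_rot"],c["fx"],np.round(c["mount"],4).tolist())
```

```text
[ 0.4485121  -0.14678525  0.1673897 ] [-3.13256649e+00 -2.15331142e-03  1.44272699e+00] 404.72673465340984 [[0.001, -0.9522, -0.3056, 0.079], [1.0, 0.0012, -0.0002, -0.0002], [0.0006, -0.3056, 0.9522, -0.1412], [0.0, 0.0, 0.0, 1.0]]
```

View pics/w1.png

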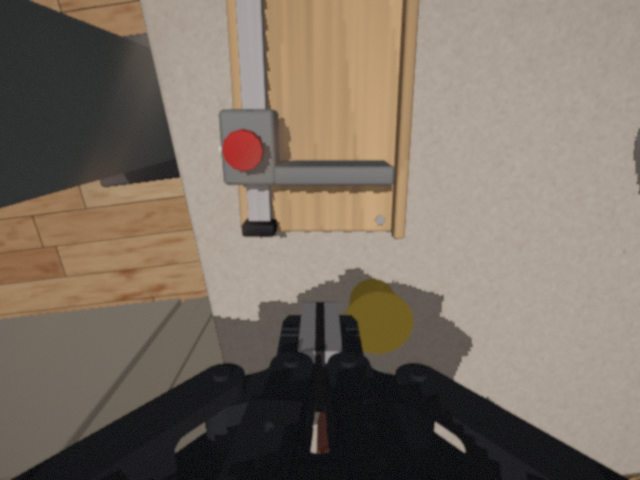

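The close view confirms the grey stop. The pin is at (242,151), the white index at (220,150), the plate's -y edge on row ~184 (275–392), the end block at (260,229) and the yellow look-alike at (378,315).

```bash
cat >> h.py <<'E'
from scipy.spatial.transform import Rotation as R
def wristT(c,s):
    T=np.eye(4);T[:3,:3]=R.from_euler("xyz",s["eef_rot"]).as_matrix();T[:3,3]=s["tool_pos"];return T@np.array(c["mount"])
E
python3 - <<'E'
from workcell import arm, vision
from h import *
s=arm.read_state(); c=vision.read_camera("wrist");T=wristT(c,s);t=s["tool_pos"]
ey=np.array([.1253,.9921]);ex=np.array([.9921,-.1253])
for k,(u,v,z) in dict(pin=(242,151,.074),index=(220,150,.03),plateA=(280,184,.056),plateB=(390,184,.056),ebR=(260,222,.034),lipR=(404,238,.032),yel=(378,318,.045)).items():
    p=ray(c,T,u,v,z); d=(p-t)[:2]; print(k,p.round(4),"rel tcp rack x,y",(d@ex).round(4),(d@ey).round(4))
E
```

```text
pin [ 0.4128 -0.0834  0.074 ] rel tcp rack x,y -0.0451 0.0591
index [ 0.3892 -0.0834  0.03  ] rel tcp rack x,y -0.0685 0.0561
plateA [ 0.4292 -0.1075  0.056 ] rel tcp rack x,y -0.0258 0.0372
plateB [ 0.498  -0.1162  0.056 ] rel tcp rack x,y 0.0436 0.0371
ebR [ 0.4082 -0.1356  0.034 ] rel tcp rack x,y -0.0431 0.0067
lipR [ 0.5086 -0.1608  0.032 ] rel tcp rack x,y 0.0597 -0.0057
yel [ 0.4836 -0.2153  0.045 ] rel tcp rack x,y 0.0417 -0.0629
```

>>> carry_out:
  steps:
    - [[0,0,0,3,0],[0,0,0,3,0],[0,0,0,3,0],[0,0,0,3,0],[0,0,0,1.5,0],[0,0,0,0,0],[0,1,0,0,0],[0,1,0,0,0],[0,0,0,0,0],[0,0,0,0,0]]

```text
t: 3.8
tool_pos: [0.4556, -0.1278, 0.0374]
eef_rot: [3.139, 0.001, 1.446]
force: [-0.9, -0.8, -0.0]
width: -0.0002
grip_force: 0.0
```

>>> carry_out:
  steps:
    - [[0,1,0,0,0],[0,1,0,0,0],[0,1,0,0,0],[0,1,0,0,0],[0,1,0,0,0],[0,1,0,0,0],[0,1,0,0,0],[0,1,0,0,0],[0,0.5,0,0,0],[0,0,0,0,0]]

```text
t: 4.8
tool_pos: [0.465, -0.0428, 0.0361]
eef_rot: [-3.141, -0.0, 1.445]
force: [0.3, -0.6, -1.2]
width: -0.0002
grip_force: 0.0
```

Run:
```python
from workcell import arm, vision
import cv2
s=arm.read_state(); c=vision.read_camera("wrist"); cv2.imwrite("pics/w2.png",c["pixels"][:,:,::-1]); print(s["tool_pos"],s["eef_rot"],s["force"])
```

```text
[ 0.46497171 -0.04281071  0.03606191] [-3.14061185e+00 -3.28274120e-04  1.44546542e+00] [ 0.26022536 -0.56801023 -1.19903064]
```

View pics/w2.png

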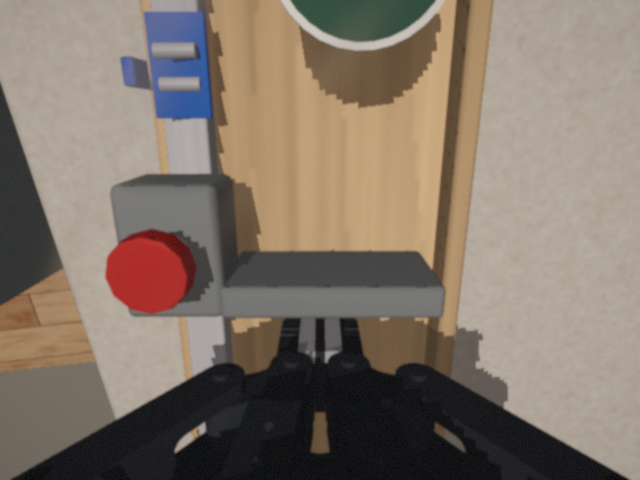

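Run:
```python
from workcell import arm, vision
from h import *
s=arm.read_state(); c=vision.read_camera("wrist");T=wristT(c,s);t=s["tool_pos"]
ey=np.array([.1253,.9921]);ex=np.array([.9921,-.1253])
for k,(u,v,z) in dict(tabF=(123,71,.022),tabTop0=(124,57,.022),tabTop1=(124,85,.022),pin=(150,271,.074),face=(330,316,.056),face2=(440,316,.056)).items():
    p=ray(c,T,u,v,z); d=(p-t)[:2]; print(k,p.round(4),"rel tcp rack x,y",(d@ex).round(4),(d@ey).round(4))
```

```text
tabF [0.4072 0.0583 0.022 ] rel tcp rack x,y -0.07 0.0935
tabTop0 [0.4088 0.0627 0.022 ] rel tcp rack x,y -0.069 0.098
tabTop1 [0.4063 0.0538 0.022 ] rel tcp rack x,y -0.0703 0.0889
pin [4.234e-01 3.000e-04 7.400e-02] rel tcp rack x,y -0.0467 0.038
face [ 0.4701 -0.0289  0.056 ] rel tcp rack x,y 0.0033 0.0148
face2 [ 0.5065 -0.0334  0.056 ] rel tcp rack x,y 0.04 0.0149
```

The stop has moved cleanly. The pin is at (150,271), the tab's front at (123,71) and the plate edge on row 316, so about 55 mm is left. I'll push 42 mm, then go slowly.

>>> carry_out:
  steps:
    - [[0,0.8,0,0,0],[0,0.8,0,0,0],[0,0.8,0,0,0],[0,0.8,0,0,0],[0,0.6,0,0,0],[0,0.4,0,0,0],[0,0,0,0,0],[0,0,0,0,0]]

```text
t: 5.7
tool_pos: [0.471, -0.0019, 0.0364]
eef_rot: [3.141, -0.0, 1.445]
force: [-0.3, 0.2, 0.6]
width: -0.0003
grip_force: 0.0
```

>>> carry_out:
  steps:
    - [[0,0.1,0,0,0],[0,0.1,0,0,0],[0,0.1,0,0,0],[0,0.1,0,0,0],[0,0,0,0,0],[0,0,0,0,0]]

```text
t: 6.3
tool_pos: [0.4712, 0.0019, 0.0363]
eef_rot: [3.142, -0.0, 1.444]
force: [0.5, -1.0, 0.4]
width: 0.0003
grip_force: 0.1
```

>>> carry_out:
  steps:
    - [[0,0.1,0,0,0],[0,0.1,0,0,0],[0,0,0,0,0],[0,0,0,0,0]]

```text
t: 6.7
tool_pos: [0.4713, 0.004, 0.0362]
eef_rot: [-3.141, -0.0, 1.444]
force: [-0.6, -0.6, 0.7]
width: -0.0
grip_force: 0.0
```

>>> carry_out:
  steps:
    - [[0,0.1,0,0,0],[0,0,0,0,0],[0,0,0,0,0]]

```text
t: 7.0
tool_pos: [0.4714, 0.005, 0.0362]
eef_rot: [-3.141, -0.0, 1.444]
force: [0.1, -0.5, -0.3]
width: -0.0001
grip_force: 0.0
```

>>> carry_out:
  steps:
    - [[0,0.1,0,0,0],[0,0,0,0,0],[0,0,0,0,0]]

```text
t: 7.3
tool_pos: [0.4716, 0.0059, 0.0362]
eef_rot: [-3.141, -0.0, 1.444]
force: [0.2, 0.1, -0.3]
width: -0.0001
grip_force: 0.1
```

>>> carry_out:
  steps:
    - [[0,0.1,0,0,0],[0,0,0,0,0],[0,0,0,0,0]]

```text
t: 7.6
tool_pos: [0.4717, 0.0068, 0.0362]
eef_rot: [-3.141, 0.0, 1.445]
force: [-0.4, -2.0, 0.2]
width: 0.0001
grip_force: 0.5
```

Run:
```python
from workcell import arm, vision
import cv2
s=arm.read_state(); c=vision.read_camera("wrist"); cv2.imwrite("pics/w3.png",c["pixels"][:,:,::-1]); print(s["tool_pos"],s["eef_rot"],s["force"])
```

```text
[0.47170752 0.00678048 0.03624779] [-3.14143849e+00  1.50460629e-04  1.44458014e+00] [-0.35588932 -2.01277211  0.17535905]
```

View pics/w3.png

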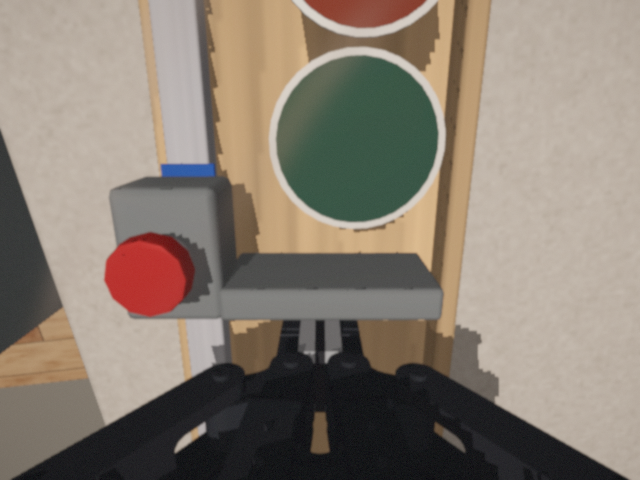

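The stop isn't in yet. The pin is at (149,274), the plate is still against the fingertips, the green pod is clear, and the push has risen to 2 N, so the pawl is on the cam. I'll continue in 1 mm steps.

>>> carry_out:
  steps:
    - [[0,0.1,0,0,0],[0,0,0,0,0],[0,0,0,0,0]]

```text
t: 7.95
tool_pos: [0.4718, 0.0073, 0.0363]
eef_rot: [-3.141, 0.001, 1.445]
force: [-0.9, -5.1, 0.3]
width: 0.0
grip_force: 2.5
```

>>> carry_out:
  steps:
    - [[0,0.1,0,0,0],[0,0,0,0,0],[0,0,0,0,0]]

```text
t: 8.25
tool_pos: [0.472, 0.0087, 0.0363]
eef_rot: [-3.142, 0.0, 1.444]
force: [-1.2, -3.7, 0.0]
width: -0.0001
grip_force: 1.9
```

>>> carry_out:
  steps:
    - [[0,0.1,0,0,0],[0,0,0,0,0],[0,0,0,0,0]]

```text
t: 8.55
tool_pos: [0.4722, 0.0102, 0.0363]
eef_rot: [-3.142, -0.001, 1.444]
force: [-0.2, -2.2, -0.5]
width: 0.0001
grip_force: 0.9
```

>>> carry_out:
  steps:
    - [[0,0.1,0,0,0],[0,0,0,0,0],[0,0,0,0,0]]

```text
t: 8.85
tool_pos: [0.4724, 0.0112, 0.0363]
eef_rot: [3.141, -0.001, 1.444]
force: [-0.9, -1.0, 0.1]
width: 0.0003
grip_force: 0.0
```

Run:
```python
from workcell import arm, vision
import cv2
s=arm.read_state(); c=vision.read_camera("wrist"); a=c["pixels"][:,:,::-1].copy(); cv2.imwrite("pics/w4.png",a)
print(s["tool_pos"],s["force"])
b=cv2.imread("pics/w3.png")
for im in (b,a):
    m=(im[:,:,2].astype(int)-im[:,:,1]>100); m[:200]=0; m[:,230:]=0; v,u=m.nonzero(); print(u.mean(),v.mean(),m.sum())
```

```text
[0.47244749 0.01122397 0.03628772] [-0.87199977 -1.02852888  0.05777184]
144.71166702609446 277.42290273883975 4637
144.20418735160803 277.35052881502264 4633
```

>>> carry_out:
  steps:
    - [[0,0.1,0,0,0],[0,0,0,0,0],[0,0,0,0,0]]

```text
t: 9.2
tool_pos: [0.4726, 0.012, 0.0363]
eef_rot: [3.141, -0.0, 1.444]
force: [-0.4, 0.3, 0.6]
width: -0.0003
grip_force: 0.0
```

```bash
cat > pin.py <<'E'
from workcell import arm, vision
from h import *
import cv2
s=arm.read_state(); c=vision.read_camera("wrist"); a=c["pixels"][:,:,::-1].copy(); cv2.imwrite("pics/w%.2f.png"%s["t"],a)
m=(a[:,:,2].astype(int)-a[:,:,1]>100); m[:200]=0; m[:,230:]=0; v,u=m.nonzero(); print(u.mean(),v.mean(),s["tool_pos"],s["force"])
E
python3 pin.py
```

```text
143.98429094039165 276.82784592210027 [0.47258856 0.01195764 0.03634531] [-0.38692918  0.31917043  0.56980558]
```

```bash
python3 - <<'E'
import cv2
for f in ("w2","w3","w4","w9.20"):
    a=cv2.imread(f"pics/{f}.png"); m=(a[:,:,2].astype(int)-a[:,:,1]>100); m[:200]=0; m[:,230:]=0; v,u=m.nonzero(); print(f,u.mean(),v.mean())
E
python3 - <<'E'
import cv2
a=cv2.imread("pics/w9.20.png"); cv2.imwrite("pics/w5c.png",cv2.resize(a[130:340,60:260],(600,600)[:1]+(630-30,),interpolation=cv2.INTER_CUBIC))
E
```

```text
w2 145.91029252437704 274.6294691224269
w3 144.71166702609446 277.42290273883975
w4 144.20418735160803 277.35052881502264
w9.20 143.98429094039165 276.82784592210027
```

>>> carry_out:
  steps:
    - [[0,0.1,0,0,0],[0,0,0,0,0],[0,0,0,0,0]]

```text
t: 9.55
tool_pos: [0.4725, 0.0128, 0.0363]
eef_rot: [3.142, -0.0, 1.444]
force: [-0.6, 0.5, -0.4]
width: 0.0
grip_force: 0.0
```

```bash
python3 pin.py
```

```text
143.23466160657813 268.1644528779254 [0.4725395  0.0128369  0.03627563] [-0.62111016  0.45118953 -0.4439437 ]
```

The pin jumped 9 px ahead of the fingers, so the stop has snapped forward. I'll back off and check with the wrist camera.

>>> carry_out:
  steps:
    - [[0,-1,0,0,0],[0,-1,0,0,0],[0,0,0,0,0],[0,0,0,-2.5,0],[0,0,0,-2.5,0],[0,0,0,-3,0],[0,0,0,0,0],[0,0,0,0,0]]

```text
t: 10.4
tool_pos: [0.4706, -0.0073, 0.1169]
eef_rot: [3.14, -0.0, 1.444]
force: [1.0, 0.2, -1.0]
width: 0.0002
grip_force: 0.0
```

Run:
```python
from workcell import arm, vision
import cv2
s=arm.read_state(); c=vision.read_camera("wrist"); a=c["pixels"][:,:,::-1]; cv2.imwrite("pics/w6.png",a); cv2.imwrite("pics/w6c.png",cv2.resize(a[0:320,140:460],(600,600),interpolation=cv2.INTER_CUBIC)); print(s["tool_pos"],s["eef_rot"])
c=vision.read_camera("scene"); cv2.imwrite("pics/s6.png",c["pixels"][:,:,::-1])
```

```text
[ 0.47056084 -0.0073168   0.1169215 ] [ 3.13971254e+00 -1.27438760e-04  1.44393521e+00]
```

View pics/w6.png

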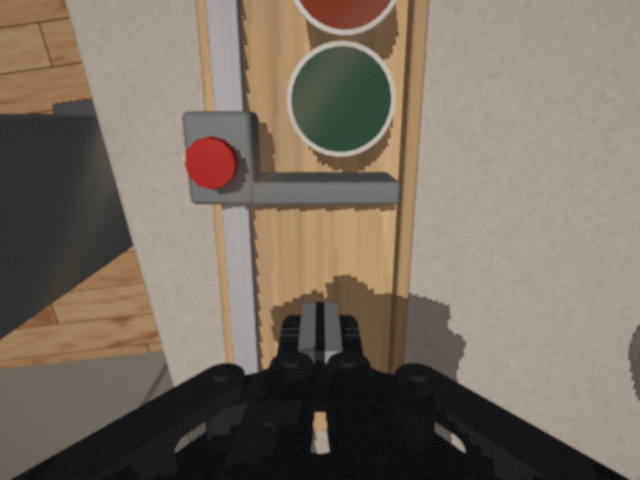

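The pin is at (211,163) and the plate edge on row 204, and the pods are unmoved. The tab is hidden under the carriage from here, so I'll work out the index position relative to the tab.

Run:
```python
from workcell import arm, vision
from h import *
s=arm.read_state(); c=vision.read_camera("wrist");T=wristT(c,s);t=s["tool_pos"]
ey=np.array([.1253,.9921]);ex=np.array([.9921,-.1253]);tab=np.array([.4072,.0583])
for k,(u,v,z) in dict(pin=(211,163,.074),faceA=(260,204,.056),faceB=(398,203,.056)).items():
    p=ray(c,T,u,v,z); d=(p-t)[:2]; print(k,p.round(4),"rel tcp",(d@ex).round(4),(d@ey).round(4),"rel tab y",((p[:2]-tab)@ey).round(4))
print(T[:3,3])
```

```text
pin [0.4279 0.0569 0.074 ] rel tcp -0.0487 0.0583 rel tab y 0.0012
faceA [0.4432 0.0323 0.056 ] rel tcp -0.0304 0.0358 rel tab y -0.0213
faceB [0.5123 0.0241 0.056 ] rel tcp 0.0391 0.0364 rel tab y -0.0207
[0.47900513 0.07125519 0.25653172]
```

The stop's index is within about 1–2 mm of the tab, so it is in the notch. Next I'll go above the pin.

>>> carry_out:
  steps:
    - [[0,2.9,-2.4,0,0],[0,2.9,-2.4,0,0],[0,0,0,0,0],[0,0,0,1.5,0],[0,0,0,1.5,0],[0,0,0,0.7,0],[0,0,0,0,0],[0,0,0,0,0]]

```text
t: 11.35
tool_pos: [0.4298, 0.0563, 0.0791]
eef_rot: [-3.141, 0.0, 1.444]
force: [-0.1, -0.3, -0.3]
width: -0.0001
grip_force: 0.0
```

>>> carry_out:
  steps:
    - [[0,0,0,0.2,0],[0,0,0,0.2,0],[0,0,0,0.2,0],[0,0,0,0.2,0],[0,0,0,0.1,0],[0,0,0,0,0],[0,0,0,0,0]]

```text
t: 12.05
tool_pos: [0.4302, 0.0565, 0.0705]
eef_rot: [3.141, -0.0, 1.444]
force: [-0.6, -0.4, 3.2]
width: 0.0002
grip_force: 1.5
```

>>> carry_out:
  steps:
    - [[0,0,0,0.1,0],[0,0,0,0.1,0],[0,0,0,0,0],[0,0,0,0,0]]

```text
t: 12.45
tool_pos: [0.4302, 0.0565, 0.0683]
eef_rot: [3.141, -0.0, 1.444]
force: [1.7, 0.1, 2.4]
width: -0.0002
grip_force: 1.3
```

>>> carry_out:
  steps:
    - [[0,0,0,0.1,0],[0,0,0,0.1,0],[0,0,0,0.1,0],[0,0,0,0,0],[0,0,0,0,0]]

```text
t: 12.95
tool_pos: [0.4302, 0.0565, 0.0659]
eef_rot: [3.141, -0.0, 1.445]
force: [-1.2, -1.4, 7.6]
width: 0.0001
grip_force: 4.3
```

Force is rising at the bottom stop (z = 0.066). One more millimetre to make sure, hold, then retreat straight up.

>>> carry_out:
  steps:
    - [[0,0,0,0.1,0],[0,0,0,0,0],[0,0,0,0,0],[0,0,0,0,0]]

```text
t: 13.35
tool_pos: [0.4303, 0.0565, 0.0658]
eef_rot: [3.142, 0.0, 1.445]
force: [-2.7, -0.1, 15.4]
width: -0.0001
grip_force: 8.2
```

>>> carry_out:
  steps:
    - [[0,0,0,-0.5,0],[0,0,0,-1.5,0],[0,0,0,-3,0],[0,0,0,-3,0],[0,-3,0,0,0],[0,-3,0,0,0],[0,-3,0,0,0],[0,0,0,0,0],[0,0,0,0,0]]

```text
t: 14.25
tool_pos: [0.4172, -0.0326, 0.1434]
eef_rot: [-3.139, -0.001, 1.442]
force: [-0.2, 0.5, 0.8]
width: 0.0002
grip_force: 0.0
```

Run:
```python
from workcell import arm, vision
import cv2,numpy as np
ims=[]
for n in ("wrist","scene"):
    s=arm.read_state(); c=vision.read_camera(n); ims.append(c["pixels"][:,:,::-1].copy())
b=cv2.resize(ims[1][210:355,270:380],(364,480),interpolation=cv2.INTER_CUBIC)
a=cv2.resize(ims[0][0:360,100:420],(427,480))
cv2.imwrite("pics/end.png",np.hstack([a,b])); print(s["tool_pos"],s["force"])
```

```text
[ 0.41751367 -0.03220433  0.14357865] [0.40247398 0.73809045 0.04862484]
```

View pics/end.png

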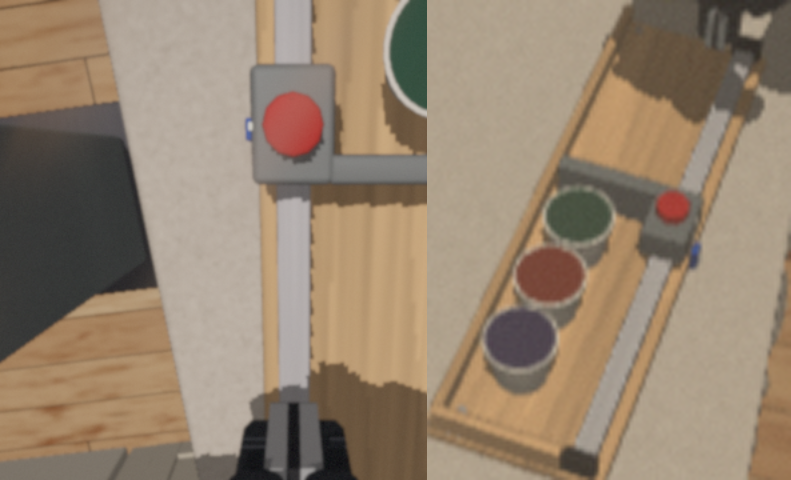

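The white index at (251,127) sits centred on the blue tab at (249,129), the pin is down, and the pods are untouched. I'm handing the job in.

```bash
python3 -c "
from workcell import arm
print(arm.close_job())"
```

```text
the job is handed in; nothing more can be done
None
```

The stop is in the notch at the blue tab and the red pin is pressed fully down; I saw no shift of the pods and moved nothing else, and the job is handed in, but no verdict came back.

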